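# Refit the filler plug of a gear housing

### The job

Put the filler plug back in the gear housing: lift it out of its wooden rest, set it upright in the filler neck, turn it gently backwards (counter-clockwise seen from above) until it drops into the thread start, then run it in clockwise until its flange sits fully home on the neck's rim, and let go. Do not force it at any time: if it binds, it is not in the thread. Leave the screwdriver, the V-block, the hex key and the marker where they lie.

Things in the scene. Friction and masses are not known exactly. Their poses are not given: they have to be found in the camera images.
- plug_grip (a point): grip point of the filler plug in its red wing handle. The handle is an upright bar 44 mm long (point x), 14 mm thick (point y: close the fingers across y), 38 mm tall, on a round flange of 51 mm diameter, 4 mm thick. From this point the handle reaches 15 mm up and 23 mm down to the flange's top. z up. The plug weighs about 0.16 kg
- plug_seat (a point): centre of the flange's underside, 27 mm below plug_grip on the plug's axis. Below it hangs a steel spigot, 26 mm diameter, 30 mm long, the last 6 mm tapered to 18 mm. Three brass thread lugs, 120 degrees apart (one along plug +x), stick out 16 mm below the flange to 38 mm diameter, each 4.4 mm thick
- neck_rim (a point): centre of the filler neck's rim, 86 mm above the table; where plug_seat lies when the plug is home. Steel collar, 52 mm outside, 42 mm inside, with a three-start right-hand thread of 28 mm bore inside: the plug has 1 mm of play. The collar is fast; the thread's angle is random, not shown by any pose. Over 30 N between plug and housing damages the thread
- neck_ride (a point): point 11 mm above neck_rim. The plug set in at any angle rests with its lugs on top of the thread flights: plug_seat 8 to 14 mm above neck_rim, 3.5 mm higher per rad counter-clockwise (15 to 17 mm if perched on a post). Clockwise the lugs bind on posts. Counter-clockwise they reach three 30-degree gaps within 2.1 rad, then posts stop them
- neck_start (a point): point 4.4 mm above neck_rim: plug_seat's place in the thread start. At the gaps the plug drops straight down about 8 mm to 3.8 to 5 mm above neck_rim. From there a clockwise turn of 1.1 to 1.4 rad brings it down 3.5 mm per rad to home; hard stop posts block it about 0.3 rad later. The groove is 1.2 mm higher than the lugs, so the plug must be let down as it turns
- plug: the filler plug as a whole; its origin is at plug_seat with the same axes
- housing: the blue gear housing, origin in the middle of its underside, directly below the neck; fixed. It is yawed at random; this does not tell the thread's angle
- rest: fixed wooden block 76x76x18 mm with a through hole of 29 mm in which the plug's spigot hangs at the start, its lugs on the block's top, so the flange underside stands 36 mm above the table; origin in the middle of its underside
- screwdriver: red-handled screwdriver lying on the table, 222 mm long; bystander
- v_block: small steel V-block, 45x50x34 mm; bystander
- hex_key: black hex key lying flat, 93 mm long; bystander
- marker: felt marker with a red cap lying on the table, 132 mm long; bystander
Mind the look-alikes: they are no part of the job. What is meant by the plug is not turquoise, and is the smaller of those in its own colour.

How it is judged:
By the outcome, as a careful person would: the job done as asked, in the order asked, and still so for the second after the job is handed in, with the robot touching nothing.
It also fails if it takes over 72 s, if anything falls off the work surface, if the arm or the gripper's body presses on something with over 40 N, if the wrist force passes 120 N, or if a joint passes its speed limit or range.

### The arm

A 6-joint arm with a two-finger parallel gripper is mounted at the origin on a cart in front of the work surface, level with it; the furniture and walls round the work are solid. World frame = base frame: x ahead of the robot, y to its left, z up, the work surface at z = 0. Lengths are in mm, angles in rad, forces in N, time in s.
With the tool pointing down it reaches from about 375 to 900 mm from the base axis. Payload 3.1 kg.
Tool frame: the origin (TCP) lies midway between the tips of the shut fingers; the grasp point (between the pads) lies 19 mm behind it (bot.grip_point_offset is the z of the grasp point in the tool frame, in mm); z points along the fingers, y is the direction in which the jaws open and shut (so a half turn about z gives the same grasp; the last joint's range is limited). The gripper opens to 87 mm and grips with 3 to 60 N. Pads are 19 mm wide; open, the fingers measure 117 mm over their backs; the gripper's body (75 mm by 190 mm) begins 51 mm behind the grasp point.
Start: joints at [-1.292, 0.527, 1.433, -0, 1.181, -0.178], TCP at [276.253, -560.607, 187.648] pointing down, gripper open.
Joint ranges: [-3.08, 3.08], [-0.75, 2.2], [0.22, 2.44], [-1.43, 4.57], [0, 2.65], [-2.85, 2.85]. Speed limits (rad/s): [2.79, 2.79, 3.14, 3.14, 3.14, 3.14].

### API

Orientations are given as a unit quaternion [x, y, z, w].
In Python, from rig import bot gives the robot as it stands. Calls block until the motion is done:
- bot.move_ptp(position, orientation): joint-space move of the TCP to a pose.
- bot.move_l(position, attitude=None, v=150, guard=None): straight line of the TCP; attitude=None keeps the orientation; v is the mean speed in mm/s. With guard (N) it stops when the force on the tool has changed by that much, and returns True; else False.
- bot.movej(angles): joint-space move.
- bot.ungrasp() and bot.close(grasp_force=None): open the fingers fully, or close them until they stop; grasp_force is the grip in N (None keeps the last).
- bot.hold(seconds).
- bot.solve_ik(position, orientation): joint angles nearest the present ones, or None.
- bot.capture(name): name is "scene" or "top" or "wrist"; returns a dict with "img" (400x640x3 uint8, red, green, blue), "fx", "fy", "cx", "cy" (pixels), "T" (4x4, takes a point from camera to world coordinates). Camera axes: x right, y up, looking along -z (the intrinsics and any distortion apply to the point x, -y, -z); pixel columns grow to the right and rows downward; lengths in mm; the calibration is good to about 2 mm. A picture is of the moment at which its call begins. There is no depth.
A pose or a line that the arm cannot do raises bot.Unreachable and nothing moves.
- bot.job_done(): hands the job in, once; it reports no verdict.
Readings, each from a call of its own:
- bot.get_t(): time.
- bot.get_q(): joint angles.
- bot.get_joint_velocities(): joint speeds.
- bot.get_effort(): joint torques, N m.
- bot.get_tcp_pos(): TCP position.
- bot.get_ee_rot(): TCP orientation.
- bot.get_contact_force(): force on the tool from outside, world axes, zero at the start.
- bot.get_torque(): the same for the moment, N m.
- bot.get_width(): finger opening in mm.
Only numpy, scipy, OpenCV 4.12 (cv2) and the standard library are available. Lean on these libraries where they do the work, as an engineer would, in place of code of your own. Each camera call takes 0.05 s, during which the arm holds its last target.

## Working session

There is one attempt and no reset: what is moved stays moved. The work goes in short steps, each a Python script; the robot and the scene stay as the last script left them, time stands still between calls to the robot, and variables do not carry over. Pictures are saved under pics/ and viewed, and the job is handed in when it is done.

```bash
mkdir -p pics; ls; python3 - <<'E'
from rig import bot
import cv2
for n in("scene","top","wrist"):
    c=bot.capture(n); cv2.imwrite(f"pics/{n}0.png",c["img"][:,:,::-1]); print(n,c["fx"],c["fy"],c["cx"],c["cy"],[k for k in c]);print(c["T"].round(3))
print(bot.get_t(),bot.get_ee_rot(),bot.get_width(),bot.grip_point_offset)
E
```

```text
pics
scene 385.43216165116036 385.43216165116036 320.45567535112156 200.06870856830466 ['img', 'fx', 'fy', 'cx', 'cy', 'T']
[[ 6.45000e-01  3.41000e-01 -6.84000e-01 -8.91850e+01]
 [-7.65000e-01  2.98000e-01 -5.72000e-01 -5.56726e+02]
 [ 9.00000e-03  8.92000e-01  4.53000e-01  5.12440e+02]
 [ 0.00000e+00  0.00000e+00  0.00000e+00  1.00000e+00]]
top 367.98043144890534 367.98043144890534 315.06252433025907 196.00684078079863 ['img', 'fx', 'fy', 'cx', 'cy', 'T']
[[-2.70000e-02  9.85000e-01 -1.72000e-01  4.19837e+02]
 [-9.99000e-01 -3.20000e-02 -2.90000e-02 -1.34510e+01]
 [-3.40000e-02  1.71000e-01  9.85000e-01  9.24533e+02]
 [ 0.00000e+00  0.00000e+00  0.00000e+00  1.00000e+00]]
wrist 301.84556153274116 301.84556153274116 316.5795229637566 198.54818485082365 ['img', 'fx', 'fy', 'cx', 'cy', 'T']
[[ 4.42000e-01  8.67000e-01  2.29000e-01  3.38401e+02]
 [-8.97000e-01  4.28000e-01  1.10000e-01 -5.28474e+02]
 [-3.00000e-03 -2.54000e-01  9.67000e-01  3.84086e+02]
 [ 0.00000e+00  0.00000e+00  0.00000e+00  1.00000e+00]]
0.15 [ 9.73922864e-01  2.26877720e-01 -3.99803424e-05 -8.68286985e-04] 86.95850418168979 -18.700000000000003
```

View pics/scene0.png

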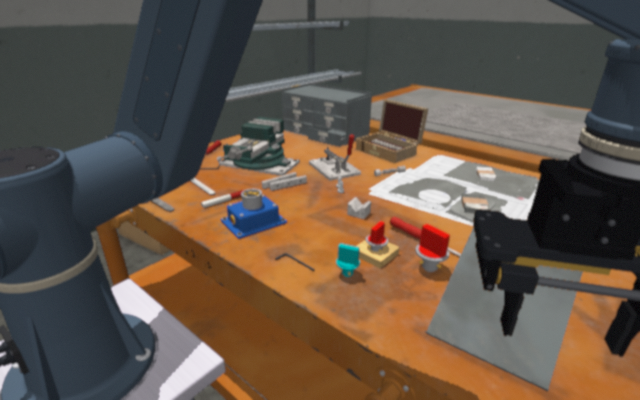

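View pics/top0.png

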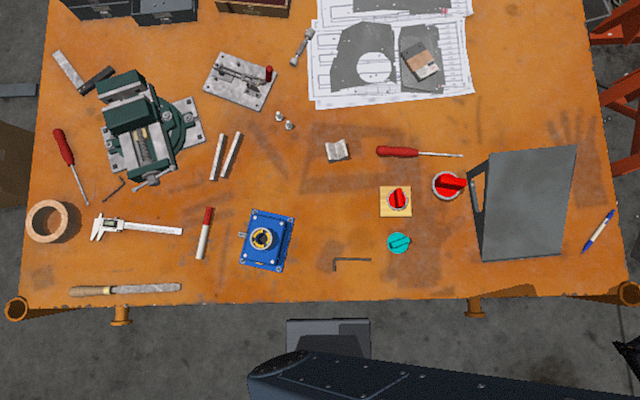

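View pics/wrist0.png

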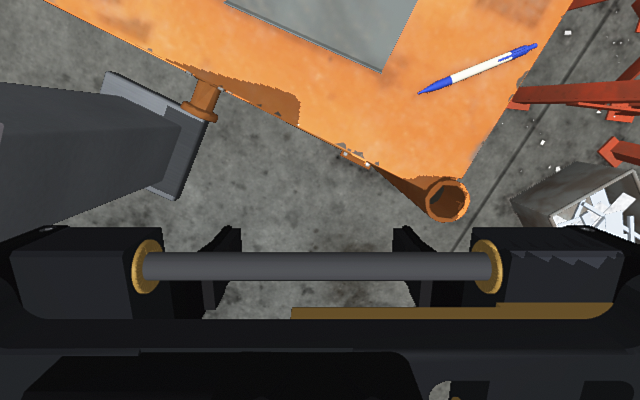

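The scene shows the small red plug sitting in the wooden rest at top (397,200). The larger red look-alike is at (448,185), the turquoise one at (398,242), and the neck at (262,238). Next I'll measure these.

```bash
cat > h.py <<'E'
import numpy as np, cv2
from rig import bot
from scipy.spatial.transform import Rotation as R
def ray(c,u,v):
    d=np.array([(u-c["cx"])/c["fx"],-(v-c["cy"])/c["fy"],-1.]); T=np.array(c["T"]); return T[:3,3],T[:3,:3]@d
def onz(c,u,v,z):
    o,d=ray(c,u,v); return o+d*(z-o[2])/d[2]
def proj(c,p):
    T=np.array(c["T"]); q=T[:3,:3].T@(np.array(p)-T[:3,3]); return np.array([c["cx"]+c["fx"]*q[0]/-q[2], c["cy"]-c["fy"]*q[1]/-q[2]])
def down(yaw): # tool z down, tool y axis at yaw+90.. tool x at angle yaw
    c,s=np.cos(yaw),np.sin(yaw)
    M=np.array([[c,s,0],[s,-c,0],[0,0,-1]]); return R.from_matrix(M).as_quat()
def masks(c,kind):
    h=cv2.cvtColor(c["img"],cv2.COLOR_RGB2HSV)
    if kind=="red": return (((h[...,0]<5)|(h[...,0]>174))&(h[...,1]>180)&(h[...,2]>90)).astype(np.uint8)
    if kind=="yellow": return ((h[...,0]>15)&(h[...,0]<30)&(h[...,1]>60)&(h[...,2]>150)).astype(np.uint8)
    if kind=="blue": return ((h[...,0]>100)&(h[...,0]<125)&(h[...,1]>150)).astype(np.uint8)
def blobs(m,mn=30):
    n,l,s,ce=cv2.connectedComponentsWithStats(m)
    return [(s[i],ce[i],l==i) for i in range(1,n) if s[i,4]>=mn]
def rect(mask):
    ys,xs=np.nonzero(mask); return cv2.minAreaRect(np.stack([xs,ys],1).astype(np.float32))
E
python3 - <<'E'
from h import *
c=bot.capture("top")
for k in("red","yellow","blue"):
    for s,ce,m in blobs(masks(c,k)): print(k,s,ce.round(1),rect(m))
print("plug",onz(c,397,198,78),"rest",onz(c,395.5,201,18),"neck",onz(c,262,238.5,86))
x=c["img"][160:280,220:480]; cv2.imwrite("pics/topc.png",cv2.resize(x,None,fx=3,fy=3,interpolation=2)[:,:,::-1])
E
```

```text
red [266  66   6   6  30] [268.7  68.5] ((268.5, 68.5), (5.0, 5.0), 90.0)
red [ 53 129  20  36 285] [ 62.6 145.9] ((62.628700256347656, 146.24111938476562), (37.69422912597656, 8.158924102783203), 67.61986541748047)
red [377 146  41  11 344] [396.4 150.9] ((396.99908447265625, 151.02169799804688), (40.30974197387695, 9.165254592895508), 2.4895529747009277)
red [435 174  32  14 262] [450.8 180.2] ((450.6861267089844, 179.88685607910156), (30.68105697631836, 11.309578895568848), 6.581944942474365)
red [435 186  23  11 148] [445.7 191.1] ((445.50286865234375, 191.73121643066406), (22.200349807739258, 8.591231346130371), 8.746162414550781)
red [396 189  10  18 131] [399.8 197.8] ((400.5, 197.5), (17.0, 9.0), 90.0)
red [389 192   7  16  75] [392.2 199.7] ((391.80487060546875, 199.74391174316406), (15.129120826721191, 5.852870941162109), 83.6598129272461)
red [203 207   9  18  98] [207.4 215.4] ((207.47752380371094, 215.26402282714844), (5.696440696716309, 17.23923110961914), 12.994616508483887)
yellow [427 102  21  13  63] [438.2 107.6] ((437.25946044921875, 107.15675354003906), (19.11558
[... 1345 characters left out ...]
8203)
yellow [113 301  11  20  68] [118.7 311.6] ((118.25597381591797, 310.1757507324219), (18.98670196533203, 8.763093948364258), 83.2901611328125)
blue [ 240  210   54   61 1695] [268.3 240.6] ((266.3918151855469, 240.2098388671875), (43.23117446899414, 55.65655517578125), 13.240520477294922)
blue [607 210   8   9  31] [610.1 214.2] ((610.7500610351562, 213.75), (3.535533905029297, 9.899495124816895), 45.0)
blue [582 240  10  13  44] [587.  245.2] ((586.1800537109375, 246.26004028320312), (3.799999952316284, 14.200000762939453), 36.869895935058594)
plug [ 556.53734413 -178.55439273   78.        ] rest [ 558.82266627 -186.08058896   18.        ] neck [471.74273435 134.51026489  86.        ]
```

View pics/topc.png

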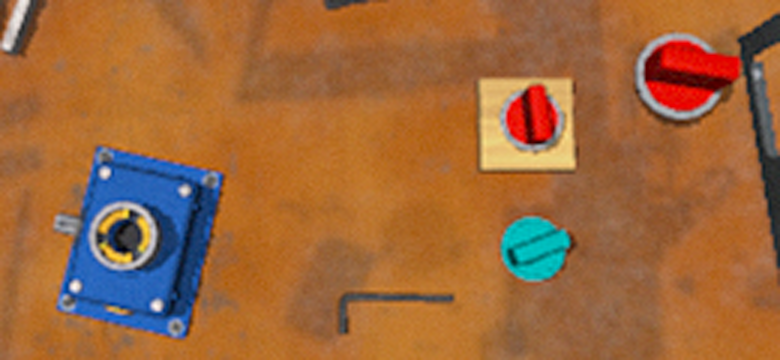

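The crop shows the plug's handle at about (397,198), with its long axis near world x. The estimates are plug (557,-179) against the rest's own centre (559,-186), and neck (472,134), so I want a closer look. I'll view each target with the wrist camera at two opposed yaws so that camera calibration errors cancel.

```bash
cat >> h.py <<'E'
def toolT():
    T=np.eye(4);T[:3,:3]=R.from_quat(bot.get_ee_rot()).as_matrix();T[:3,3]=bot.get_tcp_pos();return T
def viewpos(C,target,yaw,h,v=110,u=316):
    # TCP so that target shows at (u,v), camera-to-target height h ; C = tool->cam 4x4
    Rt=R.from_quat(down(yaw)).as_matrix(); Rc=Rt@C[:3,:3]; fx,cx,cy=301.8456,316.58,198.55
    d=Rc@np.array([(u-cx)/fx,-(v-cy)/fx,-1.]); cam=np.array(target)-d*(h/-d[2]); return cam-Rt@C[:3,3]
E
python3 - <<'E'
from h import *
c=bot.capture("wrist"); C=np.linalg.inv(toolT())@np.array(c["T"]); np.save("C.npy",C); print(C.round(3))
for n,t,h in(("plug",(557,-180,78),290),("neck",(472,134.5,86),290)):
  for yaw in np.arange(-3,3.2,.5):
    p=viewpos(C,t,yaw,h,v=120); q=bot.solve_ik(p,down(yaw)); print(n,round(yaw,2),p.round(0),None if q is None else np.round(q,2))
for yaw in (0,np.pi):print(bot.solve_ik([557,-180,60],down(yaw)),bot.solve_ik([472,134,90],down(yaw)))
E
```

```text
[[ 0.00000e+00  9.67000e-01  2.54000e-01  6.99070e+01]
 [ 1.00000e+00 -0.00000e+00  1.00000e-03 -1.09300e+00]
 [ 2.00000e-03  2.54000e-01 -9.67000e-01 -1.97165e+02]
 [ 0.00000e+00  0.00000e+00  0.00000e+00  1.00000e+00]]
plug -3.0 [ 625. -168.  171.] [-0.44  0.58  1.39 -0.    1.18 -2.15]
plug -2.5 [ 611. -137.  171.] [-0.4   0.55  1.45 -0.    1.15 -2.61]
plug -2.0 [ 584. -116.  171.] None
plug -1.5 [ 550. -111.  171.] [-0.4   0.46  1.61 -0.    1.07  2.67]
plug -1.0 [ 518. -123.  171.] [-0.44  0.43  1.68 -0.    1.03  2.13]
plug -0.5 [ 495. -149.  171.] [-0.51  0.41  1.72 -0.    1.02  1.56]
plug 0.0 [ 488. -182.  171.] [-0.57  0.41  1.71 -0.    1.02  1.  ]
plug 0.5 [ 497. -215.  171.] [-0.61  0.44  1.66 -0.    1.04  0.46]
plug 1.0 [ 521. -239.  171.] [-0.63  0.48  1.58 -0.    1.08 -0.05]
plug 1.5 [ 554. -249.  171.] [-0.61  0.52  1.5  -0.    1.12 -0.54]
plug 2.0 [ 588. -242.  171.] [-0.57  0.56  1.42 -0.    1.16 -1.  ]
plug 2.5 [ 614. -220.  171.] [-0.51  0.58  1.38 -0.    1.18 -1.44]
plug 3.0 [ 626. -188.  171.] [-0.46  0.58  1.37 -0.    1.18 -1.89]
neck -3.0 [540. 146. 179.] [ 0.06  
[... 465 characters left out ...]
 75. 179.] [-0.08  0.3   1.88 -0.    0.96  0.49]
neck 1.5 [469.  65. 179.] [-0.1   0.34  1.81 -0.    0.99 -0.03]
neck 2.0 [503.  72. 179.] [-0.08  0.38  1.73 -0.    1.03 -0.51]
neck 2.5 [529.  95. 179.] [-0.03  0.42  1.66 -0.    1.06 -0.96]
neck 3.0 [541. 127. 179.] [ 0.03  0.44  1.62 -0.    1.08 -1.4 ]
[-5.03347970e-01  6.46406652e-01  1.64051963e+00 -4.44089210e-16
  8.54666376e-01  1.06744836e+00] [ 4.84150593e-02  5.03651506e-01  1.85853175e+00 -4.44089210e-16
  7.79409398e-01  1.61921139e+00]
[-5.03347970e-01  6.46406652e-01  1.64051963e+00 -4.44089210e-16
  8.54666376e-01 -2.07414430e+00] [ 4.84150593e-02  5.03651506e-01  1.85853175e+00 -4.44089210e-16
  7.79409398e-01 -1.52238127e+00]
```

```bash
python3 - <<'E'
from h import *
C=np.load("C.npy"); import pickle
D={}
for n,t,yaw in(("plugB",(557,-180,78),np.pi),("plugA",(557,-180,78),0.),("neckA",(472,134.5,86),0.6),("neckB",(472,134.5,86),0.6+np.pi)):
    if n=="neckB": yaw=0.6+np.pi-2*np.pi
    p=viewpos(C,t,yaw,280,v=120); t0=bot.get_t()
    bot.move_ptp(p,down(yaw)); c=bot.capture("wrist"); D[n]=c; D[n]["tool"]=toolT()
    print(n,bot.get_t()-t0,bot.get_tcp_pos(),p.round(1),proj(c,t))
    u,v=proj(c,t).astype(int); x=c["img"][max(0,v-90):v+90,u-120:u+120]; cv2.imwrite(f"pics/{n}.png",cv2.resize(x,None,fx=3,fy=3,interpolation=2)[:,:,::-1])
pickle.dump(D,open("D.pkl","wb")); print(bot.get_t())
E
```

```text
plugB 1.9333 [ 626.01297346 -179.00415847  160.92234048] [ 626.2 -178.   160.8] [313.55346887 119.48958216]
plugA 2.5999999999999996 [ 487.90477575 -182.11557486  160.854796  ] [ 487.8 -182.   160.8] [315.87613736 119.36843457]
neckA 1.1500000000000004 [417.36432893  92.84107103 168.97541426] [416.   93.7 168.8] [314.22570684 121.04760184]
neckB 2.575 [527.92151312 175.10596378 168.81263908] [528.  175.3 168.8] [312.97659641 118.51686664]
8.5083
```

View pics/plugA.png

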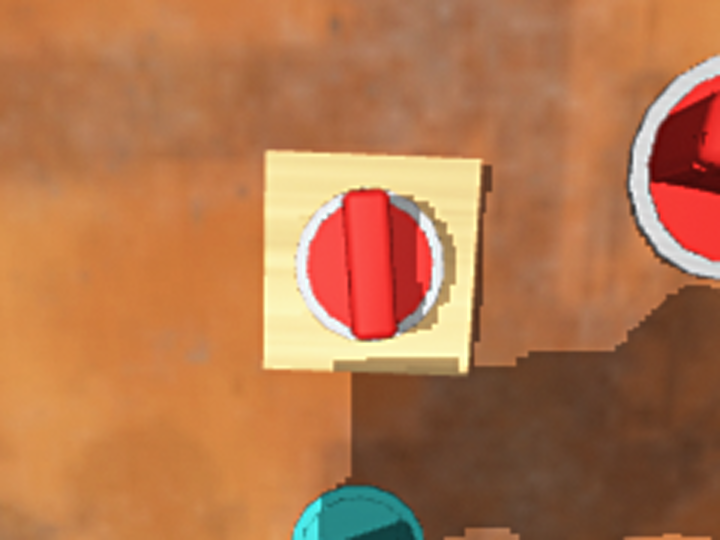

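View pics/plugB.png

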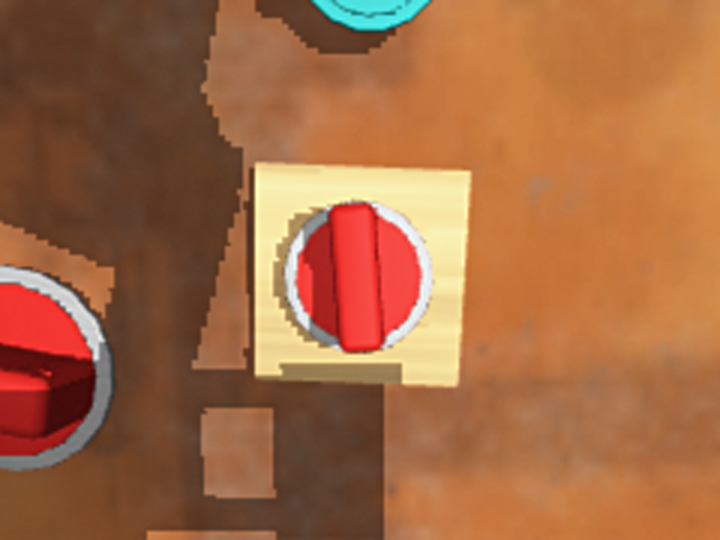

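View pics/neckA.png

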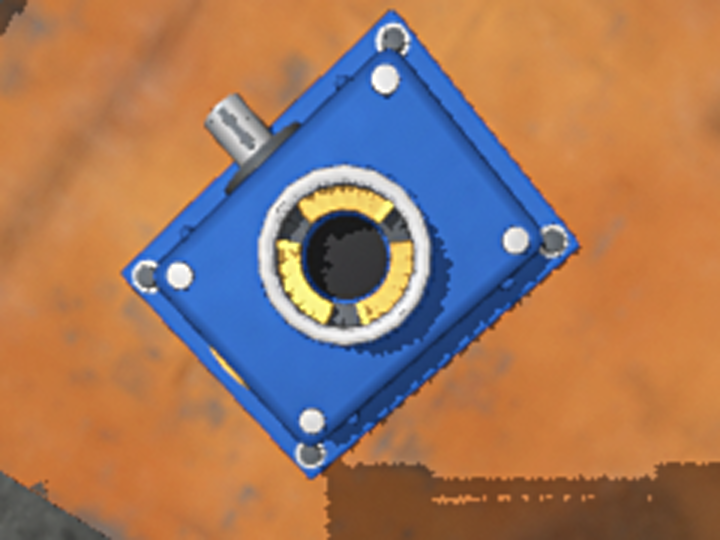

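View pics/neckB.png

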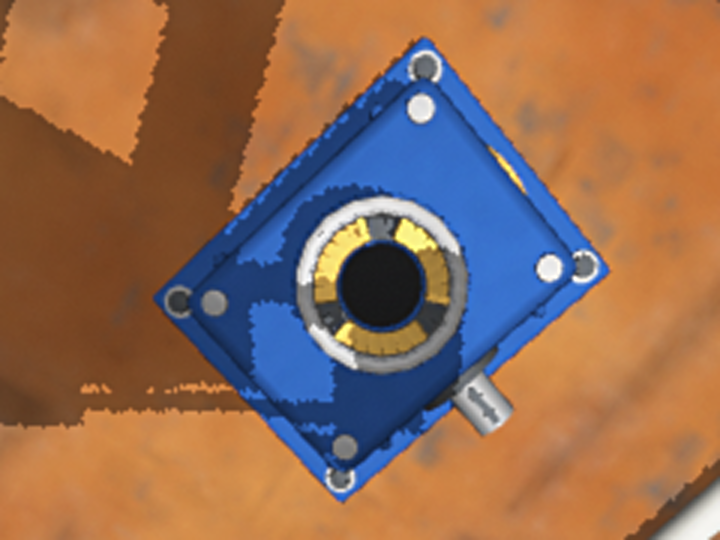

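Wrist views: plug A puts the handle at crop (370,265), upright with a slight tilt. Plug B agrees. The neck views show the collar ring at crop (345,255) in A and (382,285) in B. They also show three dark gaps between the brass flights, so I can measure the thread's angle as well.

```bash
python3 - <<'E'
from h import *
import pickle
D=pickle.load(open("D.pkl","rb"))
from scipy.optimize import least_squares
def circ(P):
    f=least_squares(lambda a:np.hypot(P[:,0]-a[0],P[:,1]-a[1])-a[2],[*P.mean(0),25],loss="soft_l1",f_scale=.4); return f.x,np.sqrt(np.mean(f.fun**2))
for n,t,z in(("plugA",(557,-180,78),40),("plugB",(557,-180,78),40),("neckA",(472,134.5,86),86),("neckB",(472,134.5,86),86)):
    c=D[n]; hsv=cv2.cvtColor(c["img"],cv2.COLOR_RGB2HSV); u0,v0=proj(c,t)
    yy,xx=np.mgrid[:400,:640]; near=np.hypot(xx-u0,yy-v0)<45
    if n[:4]=="plug":
        m=((hsv[...,1]<70)&near).astype(np.uint8)
        red=(((hsv[...,0]<6)|(hsv[...,0]>173))&(hsv[...,1]>140)&near).astype(np.uint8)
        m|=red; 
    else:
        m=(~((hsv[...,0]>95)&(hsv[...,0]<130)&(hsv[...,1]>110))&near).astype(np.uint8)
    m=cv2.morphologyEx(m,cv2.MORPH_OPEN,np.ones((3,3),np.uint8))
    b=max(blobs(m),key=lambda b:b[0][4] if np.hypot(*(b[1]-[u0,v0]))<25 else 0)
    mm=b[2].astype(np.uint8)
    cn=max(cv2.findContours(mm,cv2.RETR_EXTERNAL,cv2.CHAIN_APPROX_NONE)[0],key=len)[:,0]
    W=np.array([onz(c,u,v,z)[:2] for u,v in cn])
    x,r=circ(W); print(n,"circle",x.round(2),"rms",r.round(2),len(W))
    d=np.linalg.inv(c["tool"])@np.array([x[0],x[1],z,1]); 
    if n[:4]=="plug":
        # handle top
        uu,vv=proj(c,(*x[:2],78)).astype(int); print([tuple(c["img"][vv,uu+k]) for k in range(-16,18,2)])
    else:
        for rad in (16.5,18.,19.5):
            s=[]
            for a in range(0,360,4):
                p=proj(c,(x[0]+rad*np.cos(np.radians(a)),x[1]+rad*np.sin(np.radians(a)),78)).round().astype(int)
                h_=hsv[p[1],p[0]]; s.append("Y" if 15<h_[0]<32 and h_[1]>80 and h_[2]>90 else ".")
            print(rad,"".join(s))
E
```

```text
plugA circle [ 558.96 -181.49   24.8 ] rms 3.48 174
[(np.uint8(249), np.uint8(80), np.uint8(73)), (np.uint8(249), np.uint8(79), np.uint8(73)), (np.uint8(249), np.uint8(79), np.uint8(72)), (np.uint8(249), np.uint8(78), np.uint8(72)), (np.uint8(252), np.uint8(77), np.uint8(72)), (np.uint8(223), np.uint8(40), np.uint8(37)), (np.uint8(250), np.uint8(75), np.uint8(70)), (np.uint8(249), np.uint8(78), np.uint8(73)), (np.uint8(249), np.uint8(75), np.uint8(69)), (np.uint8(249), np.uint8(71), np.uint8(66)), (np.uint8(249), np.uint8(65), np.uint8(60)), (np.uint8(242), np.uint8(53), np.uint8(48)), (np.uint8(164), np.uint8(29), np.uint8(26)), (np.uint8(178), np.uint8(38), np.uint8(36)), (np.uint8(177), np.uint8(37), np.uint8(35)), (np.uint8(176), np.uint8(37), np.uint8(34)), (np.uint8(185), np.uint8(37), np.uint8(35))]
plugB circle [ 558.9  -181.82   24.56] rms 1.03 156
[(np.uint8(249), np.uint8(67), np.uint8(62)), (np.uint8(189), np.uint8(39), np.uint8(36)), (np.uint8(168), np.uint8(34), np.uint8(32)), (np.uint8(169), np.uint8(36), np.uint8(34)), (np.uint8(167), np.uint8(34), np.uint8(32)), (np.
[... 509 characters left out ...]
.uint8(74), np.uint8(68))]
neckA circle [472.51 141.12  25.6 ] rms 0.26 167
16.5 YYYYYYYYYYYYYYYYYYYYY......YYYYYYYYYYYYYYYYYYYYYYYY......YYYYYYYYYYYYYYYYYYYYYYYY......YYY
18.0 YYYYYYYYYYYYYYYYYYYYY......YYYYYYYYYYYYYYYYYYYYYYY........YYYYYYYYYYYYYYYYYYYYYYY......YYY
19.5 YYYYYYYYYYYYYYYYYYYY........YYYYYYYYYYYYYYYYYYYYYY.......YYYYYYYYYYYYYYYYYYYYYYY........YY
neckB circle [472.44 141.18  25.54] rms 0.28 165
16.5 YYYYYYYYYYYYYYYYYYYYY......YYYYYYYYYYYYYYYYYYYYYYY........YYYYYYYYYYYYYYYYYYYYYY.......YYY
18.0 YYYYYYYYYYYYYYYYYYYYY.......YYYYYYYYYYYYYYYYYYYYYYY......YYYYYYYYYYYYYYYYYYYYYYY.......YYY
19.5 YYYYYYYYYYYYYYYYYYYY........YYYYYYYYYYYYYYYYYYYYYY........YYYYYYYYYYYYYYYYYYYYYY.......YYY
```

```bash
python3 - <<'E'
from h import *
import pickle
D=pickle.load(open("D.pkl","rb"))
a=D["plugA"];b=D["plugB"]
print(a["T"][:3,3].round(1))
for c,(u0,v0),pts in((a,(195,29),[(366,190),(375,340),(370.5,265),(297,262),(443,265)]),(b,(193,29),[(353,203),(361,352),(357,277.5),(286,275),(432,277)])):
    for i,(u,v) in enumerate(pts): print(onz(c,u0+u/3-.33,v0+v/3-.33,78 if i<3 else 40).round(1))
c=bot.capture("top"); print(proj(c,(472.5,141.15,86)),proj(c,(558.9,-181.6,40)),bot.get_tcp_pos())
E
```

```text
[ 557.3 -181.   358.2]
[ 580.2 -180.7   78. ]
[ 537.  -183.5   78. ]
[ 559.1 -182.1   78. ]
[ 560.3 -157.3   40. ]
[ 559.3 -206.8   40. ]
[ 537.3 -182.8   78. ]
[ 580.5 -180.6   78. ]
[ 558.5 -181.7   78. ]
[ 557.9 -206.4   40. ]
[ 558.6 -156.7   40. ]
[259.10250965 238.25087926] [395.2870228  199.59583681] [527.90402285 175.15799108 168.84458093]
```

Plug axis is (558.8,-181.8), handle yaw about 0.06, measured length 43.3 against 44 mm. Neck is (472.5,141.15), outer radius 25.6 against 26 mm. The opposed views agree to within 0.5 mm for the plug and 0.1 mm for the neck. The top camera is about 2 px (5 mm) off from both, so I trust the wrist. Now the grasp.

```bash
python3 - <<'E'
from h import *
p=np.array([558.8,-181.8]); q=down(.06); t0=bot.get_t()
bot.move_ptp([*p,120],q); bot.hold(.15); print(bot.get_t()-t0,bot.get_tcp_pos())
print(bot.move_l([*p,44.3],q,v=60,guard=6)); print(bot.get_tcp_pos(),bot.get_contact_force())
bot.close(25); print(bot.get_t(),bot.get_width(),bot.get_contact_force(),bot.get_torque())
c=bot.capture("scene"); cv2.imwrite("pics/g.png",cv2.resize(c["img"][180:320,280:520],None,fx=3,fy=3,interpolation=2)[:,:,::-1])
E
```

```text
2.7334000000000014 [ 558.88816519 -181.47324411  120.07821117]
False
[ 559.13321451 -181.98518892   44.74155985] [ 0.49175721 -0.36648721 -0.06376417]
14.225 0.387815839726534 [0.72305722 0.7977932  0.90395504] [ 0.03495985  0.03990136 -0.01537027]
```

View pics/g.png

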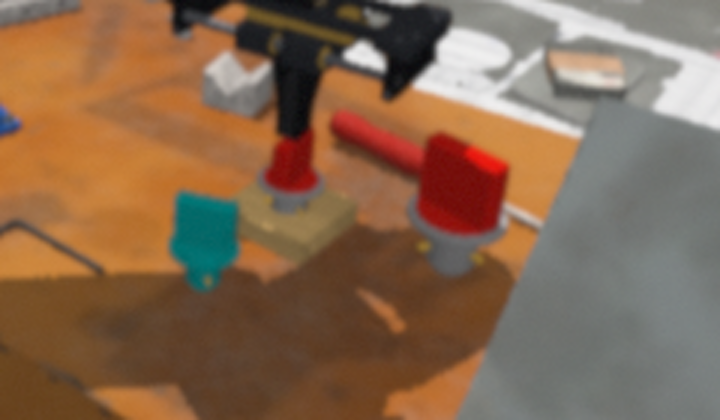

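The gripper closed on nothing (width 0.4 mm), and the fingers look to be behind the handle. I'll find out why before moving.

```bash
python3 - <<'E'
from h import *
for n in("scene","top","wrist"):
    c=bot.capture(n)
    for p in((558.8,-181.8,78),(558.8,-181.8,40),(472.5,141.15,86),bot.get_tcp_pos()): print(n,np.round(p),proj(c,p).round(1))
    cv2.imwrite(f"pics/g_{n}.png",c["img"][:,:,::-1])
t=cv2.imread("pics/g_top.png")[150:260,340:480]; cv2.imwrite("pics/g_topc.png",cv2.resize(t,None,fx=4,fy=4))
print(bot.get_tcp_pos(),bot.get_width(),bot.get_q())
E
```

```text
scene [ 559. -182.   78.] [377.9 224.7]
scene [ 559. -182.   40.] [376.6 239.2]
scene [472. 141.  86.] [251.3 192.5]
scene [ 559. -182.   44.] [376.7 237.6]
top [ 559. -182.   78.] [398.3 197. ]
top [ 559. -182.   40.] [395.4 199.6]
top [472. 141.  86.] [259.1 238.3]
top [ 559. -182.   44.] [395.7 199.3]
wrist [ 559. -182.   78.] [318.9 242.3]
wrist [ 559. -182.   40.] [318.5 221. ]
wrist [472. 141.  86.] [-213.9  348.1]
wrist [ 559. -182.   44.] [318.6 223. ]
[ 558.82092406 -181.82542201   44.30411331] 0.47829618593350093 [-5.04574910e-01  6.72789899e-01  1.64284235e+00 -5.01508570e-05
  8.25893756e-01  1.00621925e+00]
```

View pics/g_wrist.png

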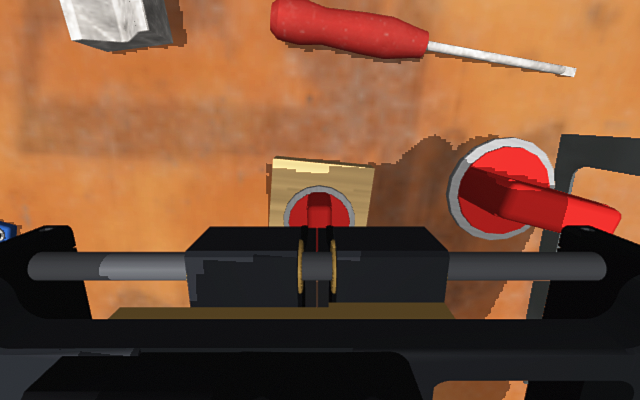

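View pics/g_topc.png

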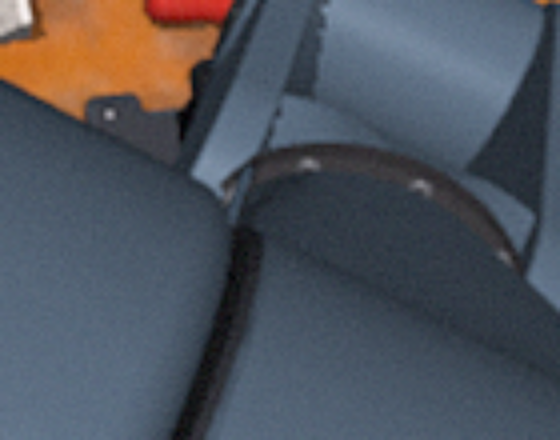

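```bash
python3 - <<'E'
from h import *
c=bot.capture("scene")
Rt=R.from_quat([0.9739,0.22688,0,0]).as_matrix(); p0=np.array([276.25,-560.6,187.65])
for s in(-1,1):
    for dz in (0,30,60): print(s,dz,proj(c,p0+Rt@[0,s*50,-dz]))
T=toolT()
for dz in(0,19,33,60): print(dz,proj(c,(T@[0,0,-dz,1])[:3]), proj(bot.capture("wrist"),(T@[0,0,-dz,1])[:3]))
print("end of handle in wrist",proj(bot.capture("wrist"),(580.4,-180.6,78)),proj(bot.capture("wrist"),(584.3,-181.8,40)))
i=cv2.imread("pics/scene0.png")[180:400,460:640]; cv2.imwrite("pics/s0c.png",cv2.resize(i,None,fx=4,fy=2.7))
g=cv2.imread("pics/g_scene.png")[150:270,310:450]; cv2.imwrite("pics/g2.png",cv2.resize(g,None,fx=5,fy=5,interpolation=2))
E
```

```text
-1 0 [498.43106309 352.36351794]
-1 30 [504.8531892  331.33247804]
-1 60 [511.73663124 308.79073068]
1 0 [605.51915464 372.35751568]
1 30 [616.22956529 350.86494087]
1 60 [627.75467293 327.73751406]
0 [376.73340067 237.5608301 ] [318.52134888 223.01200679]
19 [377.36857108 230.35313998] [318.66635255 233.06151458]
33 [377.84477364 224.94936115] [318.7924886  241.80464668]
60 [378.78340203 214.29813677] [319.09983641 263.10896176]
end of handle in wrist [319.11014263 206.64831982] [320.84851417 185.65725523]
```

View pics/g2.png

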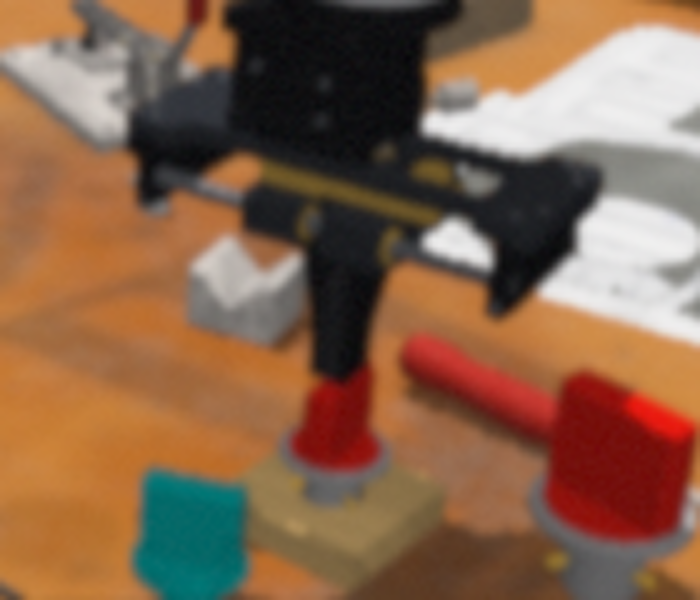

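View pics/s0c.png

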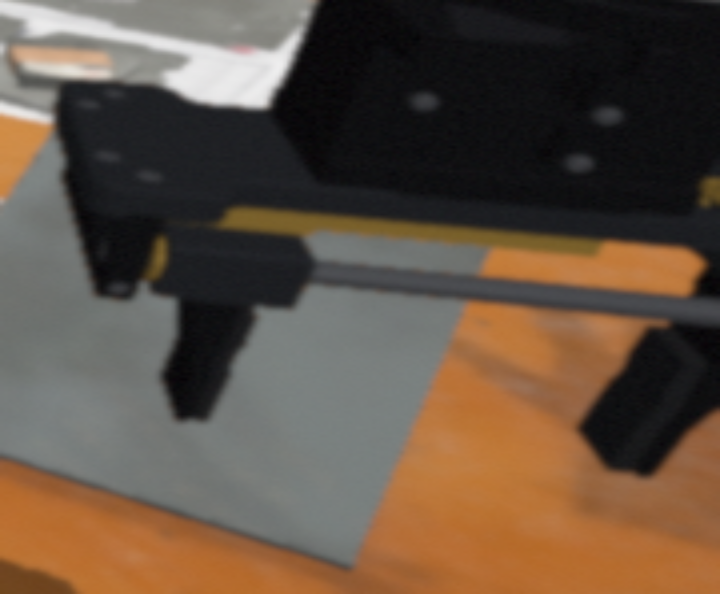

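The scene view shows the shut fingertips sitting right on top of the handle, at pixel (379,225). The reported TCP height of 44 mm would project to row 237, and the start picture shows the same ~28 mm gap. So the real fingertips are about 30 mm higher than the reported TCP. I'll measure this with a gentle touch on the handle's top, which is known to be at z=78.

```bash
python3 - <<'E'
from h import *
q=down(.06);p=[558.8,-181.8]
f0=np.array(bot.get_contact_force());print(f0)
print(bot.move_l([*p,36],q,v=8,guard=2.5)); print(bot.get_tcp_pos(),bot.get_contact_force(),bot.get_t())
E
```

```text
[0.29050662 0.08643632 0.24813382]
True
[ 558.91772823 -181.85507902   43.43650077] [0.17928216 0.44071176 4.04327975] 15.15
```

Contact came at reported TCP z=43.4 with the handle top at 78. The real tips are therefore 34.5 mm above the reported TCP, so all tool heights need −34.5 mm. I'll regrasp with that, guarded.

```bash
echo 'DZ=-34.5  # reported TCP z = real tip z + DZ' >> h.py; python3 - <<'E'
from h import *
q=down(.06);p=[558.8,-181.8]
bot.move_l([*p,49],q,v=40); bot.ungrasp(); print(bot.get_width())
print(bot.move_l([*p,44.3+DZ],q,v=50,guard=5)); print(bot.get_tcp_pos(),bot.get_contact_force())
bot.close(25); print(bot.get_t(),bot.get_width(),bot.get_contact_force(),bot.get_torque())
c=bot.capture("scene"); cv2.imwrite("pics/g3.png",cv2.resize(c["img"][150:270,310:450],None,fx=5,fy=5,interpolation=2)[:,:,::-1])
E
```

```text
86.85716806940248
False
[ 559.0496859  -181.92053865    9.96336655] [-0.2237447   0.50486046 -0.09011007]
19.075 13.847067983046133 [ 1.33570482 -0.92198686 -0.58944773] [-0.12486159 -0.11475051 -0.03429291]
```

View pics/g3.png

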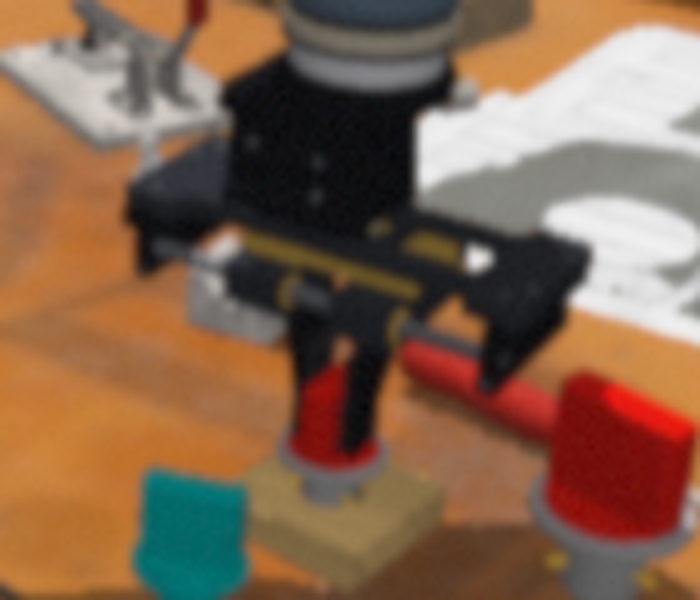

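Grasp holds: width 13.85 mm against the 14 mm bar, with the fingers down both sides of the handle. Next: lift, carry it over the neck, and look.

```bash
python3 - <<'E'
from h import *
z0=bot.get_tcp_pos()[2]; f0=np.array(bot.get_contact_force())
p=[558.8,-181.8]; bot.move_l([*p,60],down(.06),v=100)
print("lift df",np.array(bot.get_contact_force())-f0,bot.get_width())
bot.move_l([*p,112],down(.06),v=150)
bot.move_ptp([472.5,141.15,112],down(1.141)); bot.hold(.2)
print(bot.get_t(),bot.get_tcp_pos(),bot.get_q().round(2),bot.get_width(),bot.get_contact_force(),bot.get_torque(),z0)
for n in("scene","wrist"):
    c=bot.capture(n); print(n,proj(c,(472.5,141.15,86)),proj(c,(472.5,141.15,138)))
    cv2.imwrite(f"pics/n_{n}.png",c["img"][:,:,::-1])
s=cv2.imread("pics/n_scene.png")[120:240,180:320]; cv2.imwrite("pics/n_sc.png",cv2.resize(s,None,fx=5,fy=5,interpolation=2))
E
```

```text
lift df [ 0.41521199  1.8850473  -1.59903346] 13.82355939368546
21.7417 [473.33307537 140.16261442 111.94289195] [ 0.06  0.47  1.83 -0.    0.84  0.49] 13.70269777327643 [ 0.1036358  -0.17488985 -2.36471581] [ 0.014885   -0.09654886 -0.01948104] 9.807580284731241
scene [251.31093793 192.46380609] [249.7815299 173.52223  ]
wrist [316.1411376 212.7569767] [316.01702659 238.36461185]
```

View pics/n_sc.png

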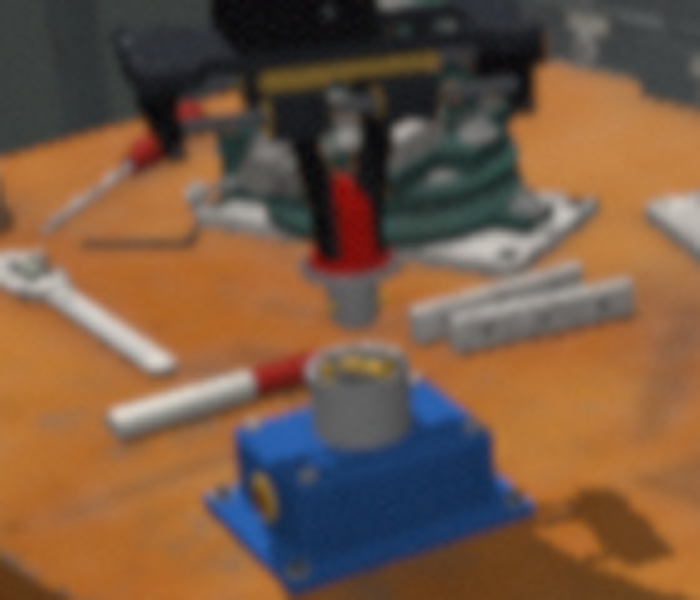

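View pics/n_wrist.png

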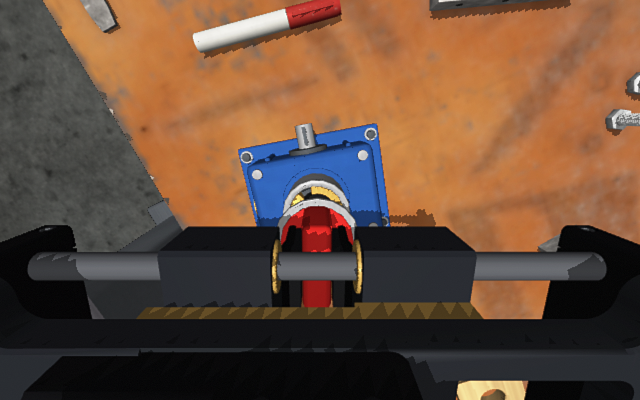

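Plug hangs upright above the neck: spigot at crop (352,305), rim at (360,362). The weight change of 1.6 N matches. Now I'll set it in, guarded.

```bash
cat >> h.py <<'E'
SO=36-9.81  # seat z = reported tcp z + SO
N=np.array([472.5,141.15])
def st(tag=""):
    p=np.array(bot.get_tcp_pos()); print(tag,"t%.2f"%bot.get_t(),"seat-rim %.2f"%(p[2]+SO-86),"xy",(p[:2]-N).round(2),"F",np.round(bot.get_contact_force(),1),"M",np.round(bot.get_torque(),2),"w%.1f"%bot.get_width())
E
python3 - <<'E'
from h import *
q=down(1.141)
bot.move_l([*N,86+30+6-SO],q,v=60,guard=5); st("above")
g=bot.move_l([*N,86+18-SO],q,v=25,guard=4); print(g); st("in")
if not g:
    g=bot.move_l([*N,86+6-SO],q,v=12,guard=3); print(g); st("ride")
E
```

```text
above t22.26 seat-rim 35.28 xy [-0.61 -0.02] F [ 0.3  0.9 -1.4] M [ 0.   -0.08  0.01] w14.0
False
in t23.12 seat-rim 18.00 xy [ 0.03 -0.01] F [-0.7  0.1 -2.2] M [-0.02 -0.04 -0.02] w13.8
True
ride t23.73 seat-rim 11.95 xy [ 0.05 -0.07] F [-0.2 -0.8  4.6] M [-0.01 -0.07 -0.07] w13.9
```

```bash
python3 - <<'E'
from h import *
psi=1.141; found=False
for i in range(9):
    z=bot.get_tcp_pos()[2]; psi+=.12
    g=bot.move_l([*N,z+.42+.5],down(psi),v=6,guard=8); 
    if g: st("rot guard"); break
    z=bot.get_tcp_pos()[2]
    g=bot.move_l([*N,z-9],down(psi),v=12,guard=3); st("psi %.2f g%d"%(psi,g))
    if not g or bot.get_tcp_pos()[2]+SO-86<6.5: found=True;break
    if abs(bot.get_contact_force()[2])>12: break
print(found,psi)
E
```

```text
psi 1.26 g1 t24.42 seat-rim 12.38 xy [-0.1  -0.15] F [-1.1  0.4  3.2] M [-0.02 -0.01 -0.05] w13.9
psi 1.38 g1 t25.12 seat-rim 12.17 xy [-0.23 -0.04] F [-0.5 -1.1  3.5] M [-0.05 -0.05 -0.02] w13.5
psi 1.50 g1 t25.90 seat-rim 11.11 xy [-0.08 -0.16] F [ 2.2 -0.9  0.9] M [-0.14 -0.13 -0.02] w13.6
psi 1.62 g1 t26.93 seat-rim 4.03 xy [-0.1  -0.19] F [-0.7  0.8  4.1] M [ 0.02 -0.14  0.04] w13.8
True 1.6210000000000004
```

It dropped 8 mm to 4.0 mm above the rim at yaw 1.62, where the picture put the gap (94° = 1.64). Now I'll run it in clockwise, letting it down 3.5 mm/rad and watching the forces.

```bash
python3 - <<'E'
from h import *
psi=1.621; zs=4.03; tot=0
z=86-SO+zs
bot.move_l([*N,z+.4],down(psi),v=4); st("relaxed")
while tot<1.0:
    tot+=.1
    g=bot.move_l([*N,z+.4-3.5*tot],down(psi-tot),v=2,guard=7); st("tot %.2f g%d"%(tot,g))
    if g: break
E
```

```text
relaxed t27.40 seat-rim 4.23 xy [-0.11 -0.12] F [ 0.1 -1.1  0.1] M [-0.17 -0.2  -0.01] w13.4
tot 0.10 g0 t27.67 seat-rim 3.92 xy [-0.63 -0.28] F [-1.8 -2.  -0. ] M [-0.5   0.02  0.03] w14.1
tot 0.20 g0 t27.93 seat-rim 3.58 xy [-0.37 -0.08] F [-1.1 -1.6 -0.4] M [-0.43  0.1   0.06] w13.5
tot 0.30 g0 t28.20 seat-rim 3.26 xy [-0.22 -0.05] F [-0.5 -2.1 -0.2] M [-0.52  0.1  -0.01] w13.7
tot 0.40 g0 t28.47 seat-rim 2.93 xy [-0.08 -0.07] F [-0.2 -2.5 -0.1] M [-0.57  0.07  0.02] w14.0
tot 0.50 g0 t28.73 seat-rim 2.59 xy [0.03 0.  ] F [-0.9 -2.1 -1.1] M [-0.45  0.08  0.02] w13.8
tot 0.60 g0 t29.00 seat-rim 2.29 xy [-0.16  0.01] F [-0.2 -2.5 -0.9] M [-0.46  0.15  0.05] w13.9
tot 0.70 g0 t29.27 seat-rim 1.94 xy [-0.06 -0.01] F [-0.5 -2.3 -0.3] M [-0.54  0.13  0.03] w14.2
tot 0.80 g0 t29.53 seat-rim 1.61 xy [0.05 0.01] F [-1.  -2.8 -1.3] M [-0.47  0.14  0.03] w13.5
tot 0.90 g0 t29.80 seat-rim 1.28 xy [0.02 0.04] F [-1.  -2.  -0.9] M [-0.46  0.16  0.01] w13.9
tot 1.00 g0 t30.07 seat-rim 0.92 xy [-0.03 -0.01] F [-0.5 -2.2 -0.7] M [-0.51  0.23 -0.04] w13.7
tot 1.10 g0 t30.33 seat-rim 0.57 xy [-0.05 -0.  ] F [-1.4 -2.3  0.3] M [-0.5   0.29 -0.02] w13.9
```

```bash
python3 - <<'E'
from h import *
psi=1.621; z=86-SO+4.03; tot=1.1
while tot<1.29:
    tot+=.05
    g=bot.move_l([*N,max(z+.4-3.5*tot,86-SO+.15)],down(psi-tot),v=2,guard=6); st("tot %.2f g%d"%(tot,g))
    if g: break
g=bot.move_l([*N,bot.get_tcp_pos()[2]-3],down(psi-tot),v=4,guard=4); st("low g%d"%g)
c=bot.capture("scene"); cv2.imwrite("pics/h1.png",cv2.resize(c["img"][140:260,180:320],None,fx=5,fy=5,interpolation=2)[:,:,::-1])
E
```

```text
tot 1.15 g0 t30.58 seat-rim 0.41 xy [-0.07  0.01] F [-2.1 -2.9 -0.1] M [-0.48  0.37  0.03] w13.9
tot 1.20 g0 t30.83 seat-rim 0.23 xy [-0.02 -0.01] F [-2.3 -2.1 -0.3] M [-0.5   0.27  0.02] w14.2
tot 1.25 g0 t31.08 seat-rim 0.12 xy [ 0.05 -0.01] F [-1.7 -2.3 -0.5] M [-0.46  0.25  0.07] w13.6
tot 1.30 g0 t31.33 seat-rim 0.09 xy [0.04 0.03] F [-0.9 -2.1 -2.1] M [-0.44  0.26  0.04] w14.1
low g1 t31.63 seat-rim -0.09 xy [-0.1  -0.06] F [-0.1  0.9  5.2] M [ 0.12 -0.09  0.06] w13.8
```

View pics/h1.png

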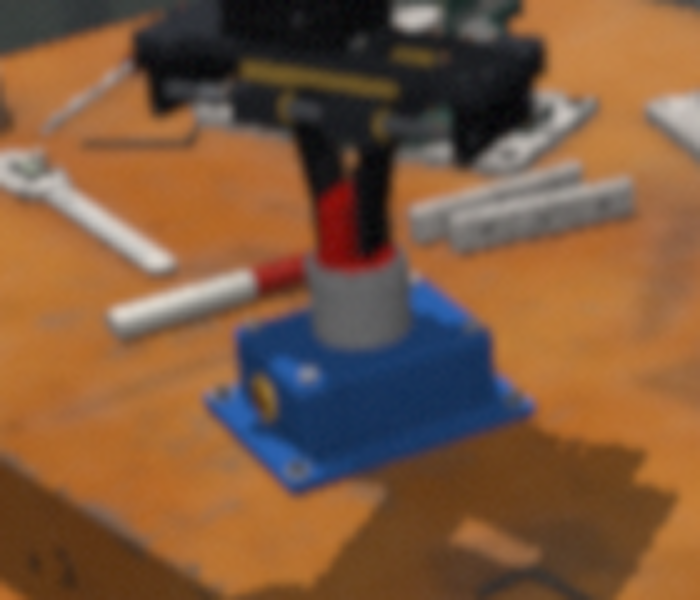

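It's home: seat −0.1 mm relative to the rim, 5 N down, and the side moments dropped to about zero as the flange went flat. The picture shows the flange flush on the collar. Release and check.

```bash
python3 - <<'E'
from h import *
bot.move_l([*N,86-SO+.05],down(.321),v=3); st("relax")
bot.ungrasp(); st("open")
print(bot.move_l([*N,150],down(.321),v=100,guard=6)); st()
C=np.load("C.npy"); p=viewpos(C,(*N,120),.321,250,v=120); bot.move_ptp(p,down(.321)); bot.hold(.3)
for n in("wrist","scene"):
    c=bot.capture(n); cv2.imwrite(f"pics/e_{n}.png",c["img"][:,:,::-1]); print(n,proj(c,(*N,90)),proj(c,(*N,86)))
s=cv2.imread("pics/e_scene.png")[140:260,180:320]; cv2.imwrite("pics/e_sc.png",cv2.resize(s,None,fx=5,fy=5,interpolation=2))
print(bot.get_t())
E
```

```text
relax t32.66 seat-rim -0.07 xy [-0.11 -0.06] F [1.5 0.1 3. ] M [ 0.12 -0.17  0.02] w13.9
open t34.01 seat-rim 0.04 xy [-0.01  0.  ] F [-0.1  0.5  0.3] M [ 0.07 -0.04  0.04] w86.9
False
 t35.06 seat-rim 89.69 xy [-0.58 -0.06] F [-0.1  0.1  0.1] M [ 0.02 -0.   -0.  ] w87.0
wrist [315.89555894 120.50509996] [315.91122903 120.48514948]
scene [251.19591497 191.03925738] [251.31093793 192.46380609]
35.85
```

View pics/e_sc.png

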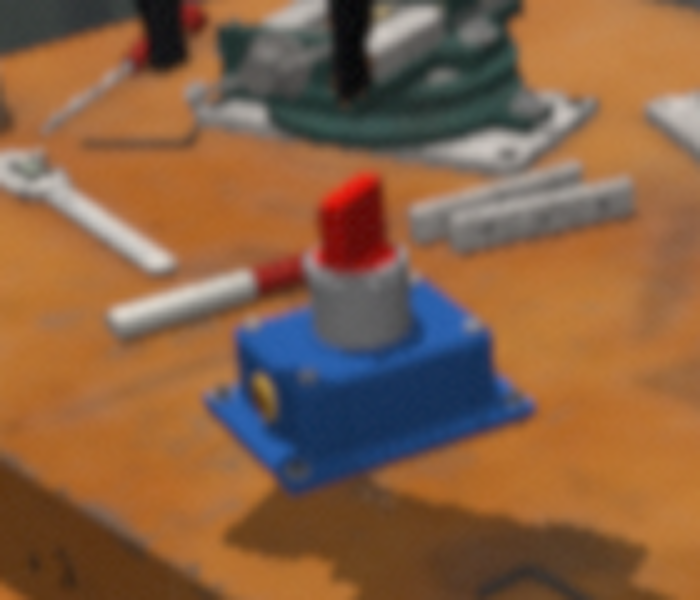

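View pics/e_wrist.png

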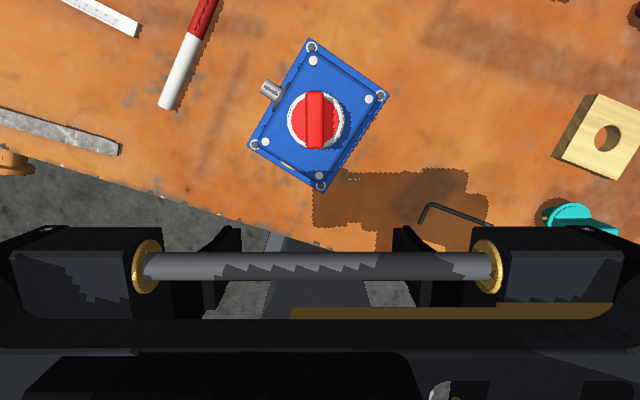

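The plug sits upright and centred on the collar: handle at wrist (316,120), exactly where the neck centre projects. The rest is empty, the arm is clear, and the bystanders in view haven't moved. I'm handing in.

```bash
python3 - <<'E'
from rig import bot
bot.job_done(); print(bot.get_t())
E
```

```text
the job is handed in; nothing more can be done
the job is handed in; nothing more can be done
```

The filler plug is home in the gear housing, and I handed the job in at about 36 s of the 72 s allowed. The robot reports no verdict.

**What I did:**
- **Lift and set in:** I lifted the plug from its rest and set it in the neck, where it rode about 12 mm above the rim.
- **Turn back:** I turned it counter-clockwise in small steps, about 0.5 rad in all. It dropped to 4.0 mm, where the images had shown a thread gap.
- **Run in:** I turned it clockwise 1.3 rad, letting it down as it turned.
- **Let go:** I opened the gripper and moved clear. The highest force I read at the wrist while it was in the neck was about 5 N, and nothing bound.

**Last checks:** Before I let go, the flange underside read −0.1 mm against the rim, with light downward contact and the side moments near zero. Afterwards both pictures showed the plug upright and centred, with the flange flush. The hex key, the marker and the turquoise look-alike looked unmoved. I did not look again at the screwdriver or the V-block, though I had no contact near them.

**What failed or disagreed:**
- **First grasp:** it closed empty, because the real fingertips are about 34.5 mm higher than the reported tool position. I found this by lightly touching the top of the plug's handle, at about 4 N, and corrected every tool height for it.
- **Top camera:** it was about 5 mm off from the wrist camera, so I used the wrist views. Taken from opposite sides, they agreed to within 0.5 mm.

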